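# Retune a cavity resonator and lock it

## Robot

A 6-joint arm with a two-finger parallel gripper is mounted at the origin on the work surface. World frame = base frame: x ahead of the robot, y to its left, z up, the work surface at z = 0. Lengths are in m, angles in degrees, forces in N, time in s.
With the tool pointing down it reaches from about 0.4 to 0.825 m from the base axis. Payload 7 kg.
Tool frame: the origin (TCP) lies midway between the tips of the shut fingers; the grasp point (between the pads) lies 19 mm behind it (r.grasp_offset is the distance from the TCP to the grasp point, in m); z points along the fingers, x is the direction in which the jaws open and shut, and the axes are right-handed (so a half turn about z gives the same grasp; the last joint's range is limited). The gripper opens to 88 mm and grips with 3 to 60 N. Pads are 19 mm wide; open, the fingers measure 130 mm over their backs; the gripper's body (78 mm by 193 mm) begins 47 mm behind the grasp point.
Start: joints at [80.048, 20.546, 0.682, 0, -70.136, -16.507], TCP at [0.301, 0.604, 0.193] pointing down, gripper open.
Joint ranges: [-176.03, 176.03], [-82.01, 121.73], [-58.28, 71.71], [-173.87, 95.51], [-174.79, -0.11], [-173.66, 173.66]. Speed limits (degrees/s): [136.94, 136.94, 172.46, 180, 180, 180].

## Interface

Orientations are given as [roll, pitch, yaw] about the fixed x, y, z axes, in that order (R = Rz(yaw) Ry(pitch) Rx(roll)).
In Python, from plant import r gives the robot as it stands.
- The arm moves only by the tool step_arm, never from a script. Its argument "deltas" is a list of rows, each a list of 7 numbers: the turn, a rotation vector about the tool's x, y, z in rad, then the shift along the tool's x, y, z in mm, then the opening, from -1 (shut) to 1 (fully open), so that 0 is half open. In form: [[ax, ay, az, x, y, z, grip], ...]. A call has 1 to 10 rows; each row shifts and turns the pose as measured when the row begins, along the tool's axes as they then stand; what a row does not reach is not made up. A row lasts 1/10 s, in which the tool goes at most 50 mm and 8.59 degrees, less where a joint would pass 70% of its speed; a pose out of reach is approached as far as the arm can. A call with a gripper value outside its range is refused whole. The fingers move at their own pace and stop on an object; "squeeze" is the grip in N (left out, the last holds). Time passes only in rows, so rows that do not move let the fingers close. It gives the time, the measured TCP pose, the force and the opening at its end, in the units of the state.
- r.get_state(): the state, without advancing time (a new reading comes with each control period).
- r.capture(name): name is "scene" or "top" or "wrist"; returns the picture (420x560x3 uint8, red, green, blue); there is no depth.
- r.camera_info(name): a dict with "vertical_fov" (degrees; the focal length in pixels is half the picture's height over the tangent of half this angle, whatever the lens; pixels are square), "cx", "cy" (the principal point, pixels), "view" (4x4, takes a point from world to camera coordinates). Camera axes: x right, y down, z forward; pixel columns grow to the right and rows downward; lengths in m; the calibration is good to about 2 mm. A picture is of the moment at which its call begins: read the wrist's pose just before it. camera_info takes no time and is no camera call; for the wrist camera it gives the pose at the moment of the call.
- r.close_job(): hands the job in, once; it reports no verdict.
The state is a dict: "time_s": time; "joints": joint angles; "qd": joint speeds; "joint_torque": joint torques, N m; "tcp_pos": TCP position; "eef_rot": TCP orientation; "contact_force": force on the tool from outside, world axes, zero at the start; "moment": the same for the moment, N m; "gripper_width": finger opening in m.
Only numpy, scipy, OpenCV 4.12 (cv2) and the standard library are available. Lean on these libraries where they do the work, as an engineer would, in place of code of your own. Each camera call takes 0.05 s, during which the arm holds its last target.

## Task

On the tunable cavity, loosen the lock ring well by swinging its arm about a quarter turn anticlockwise, turn the tuner anticlockwise until its pointer lines up with the brass marker tab, then tighten the lock ring again with a push of about 12 newtons at its post, feeling for it, and let go. The ring will not clamp at its old angle; do not overtighten it, do not shift the marker, and leave everything else lying about alone.

Things in the scene. Friction and masses are not known exactly. Their poses are not given: they have to be found in the camera images.
- cavity: the tunable cavity: an aluminium block 230 (x) by 220 (y) by 60 mm (z), fixed to the table. Origin at the centre of its underside; z up. Tuner and lock ring both turn about its z axis. Its far half (+x) has the scale arc with the marker; its near half (-x, towards the robot) is swept by the lock ring's arm.
- lock_ring: dark steel knurled lock ring, 64 mm diameter, 64 to 78 mm above the table, under the tuner. A radial arm (10 mm wide, top 75 mm above the table) carries an upright post 85 mm from the axis. Origin on the turning axis at table height, z up, x along the arm to the post. Seen from above, anticlockwise (+z) loosens, clockwise tightens. Tight at the start; 88 degrees off frees the tuner; a stop ends it 90 to 100 degrees on.
- ring_centre (a point): centre of the lock ring, on the axis, 71 mm above the table. The slack ring runs with about 2 N of tangential push at its post. As it clamps, the push rises by about 1 N per 2 degrees. It stays where left. Properly tight: last driven clockwise with about 12 N of tangential push, read while it moves (at rest friction hides several N); under 10 N is too slack, over 25 N damages it. Loosening takes up to 16 N.
- post_mid (a point): point on the axis of the post of the lock ring's arm, 100 mm above the table. The post is a round revolving handle, 14 mm in diameter, from 78 mm to its top at 118 mm above the table; it spins freely about its own axis, so only sideways force turns the ring. The block's top is at 60 mm.
- tuner: the steel tuner: an upright bar (40 mm along its own x, 12 mm thick along its y, 97 to 133 mm above the table) on a 28 mm hub, with a thin pointer under the bar along +x, to 50 mm from the axis, 84 to 88 mm above the table. Origin on the turning axis at table height, z up, x along the pointer. From its start to the marker it turns 0.6 to 1.1 rad anticlockwise. It stays where it is left.
- tuner_bar (a point): point on the axis in the middle of the tuner's bar, 116 mm above the table; pinch the bar across its own y (12 mm) here. Turning takes about 0.1 N m while the ring is slack; with the ring tight it is locked (over 0.6 N m). The tuner is a screw: turning it anticlockwise shifts the angle at which the ring clamps anticlockwise too, by an unstated amount, so the ring's old angle is then too tight.
- pointer_tip (a point): the tip of the tuner's pointer, 50 mm from the axis, 86 mm above the table.
- marker_tip (a point): the point 50 mm from the axis, 86 mm above the table, just inside the brass marker: an upright tab 4 mm wide and 5 mm deep, top 90 mm above the table, at some angle on the scale arc on the block's far half. The pointer, in line with the tab, comes to this point, clear of the tab. Do not move the marker.
- clamp_pad: the clamp pad, hidden inside the block: what the lock ring presses on the tuner. Origin on the turning axis. Its clamping force is about 2.5 N for each N of push at the post beyond the 2 N of free running; nothing to see or touch.
- spanner_mid (a point): bystander, leave alone: flat open-ended steel spanner, 180 mm long, 8 mm high, lying flat near the block. Point at its centre.
- screwdriver_mid (a point): bystander, leave alone: black-handled screwdriver, 200 mm long, 26 mm thick, lying near the block. Point at its centre.
- attenuator_mid (a point): bystander, leave alone: stepped steel cylinder, 32 mm diameter, 60 mm tall, standing on the table near the block. Point at its centre.
- termination_mid (a point): bystander, leave alone: short stepped steel cylinder, 28 mm diameter, 42 mm tall, standing on the table beyond the block. Point at its centre.
- dust_cap_mid (a point): bystander, leave alone: small round steel cap, 22 mm diameter, 16 mm high, standing on a far corner of the block's top. Point at its centre.
- adapter_mid (a point): bystander, leave alone: small steel spool, 20 mm diameter, 31 mm high, standing on the other far corner of the block's top. Point at its centre.
- sensor_head_mid (a point): bystander, leave alone: grey box 110 x 45 x 34 mm with a steel connector, lying on the table. Point at its centre.

How it is judged (in metres and radians):
On the way, in this order (a step that is already met when the one before it is completed fails the run):
1. the lock ring is loosened until the clamp is slack, the tuner still off the marker (contact force between clamp_pad and tuner below 3 N and horizontal distance between pointer_tip and marker_tip above 0.015 m), for 0.2 s.
2. the tuner's pointer is brought in line with the marker (within 4 mm) while the clamp is slack (contact force between clamp_pad and tuner below 12 N and horizontal distance between pointer_tip and marker_tip below 0.004 m), for 0.2 s.
At the end, for the whole second after the job is handed in: the pointer tip stands within 4 mm (horizontally) of the marker's point, the lock ring is tight (clamping force of the pad on the tuner between 15 and 85 N, that is last driven with roughly 9 to 28 N at the post), and tuner and ring are at rest (contact force between clamp_pad and tuner between 15 and 85 N and horizontal distance between pointer_tip and marker_tip below 0.004 m and angular speed of each of lock_ring, tuner below 0.05 rad/s); the robot touches nothing.
It fails at once if the clamp is overtightened (pad force on the tuner over 85 N, some 28 N or more at the post) (contact force between clamp_pad and tuner above 85 N).
It fails at once if the marker is shifted by more than 2 mm (distance of marker_tip from where it was at the start of the episode above 0.002 m).
It fails at once if a bystander is moved more than 20 mm (distance of any of spanner_mid, screwdriver_mid, attenuator_mid, termination_mid, dust_cap_mid, adapter_mid, sensor_head_mid from where it was at the start of the episode above 0.02 m).
It also fails if it takes over 64 s, if anything falls off the work surface, if the arm or the gripper's body presses on something with over 40 N, if the wrist force passes 120 N, or if a joint passes its speed limit or range.

## Working session

There is one attempt and no reset: what is moved stays moved. The work goes in short steps, Python scripts to look and compute and a tool call to move; the robot and the scene stay as the last step left them, time stands still between calls to the robot, and variables do not carry over. Pictures are saved under pics/ and viewed, and the job is handed in when it is done.

Besides the shell and the picture viewer there is one more tool, called after "Request:" by a JSON object that holds its "op" and its "data", one argument or row to a line. step_arm: Moves the arm, as the interface text tells. Its arguments: {"type":"object","properties":{"deltas":{"type":"array","items":{"type":"array","items":{"type":"number"}}},"squeeze":{"type":"number"}},"required":["deltas"]}

```bash
ls; mkdir -p pics
python3 - <<'E'
from plant import r
import cv2,numpy as np
for n in("scene","top","wrist"):
    i=r.camera_info(n);print(n,i)
    im=r.capture(n);cv2.imwrite(f"pics/{n}0.png",im[:,:,::-1])
print(r.get_state(), r.grasp_offset)
E
```

```text
pics
scene {'vertical_fov': 55.151990393152374, 'cx': 275.35874063601415, 'cy': 207.01599220109824, 'view': array([[-0.23877284,  0.97107347, -0.00196234,  0.15940302],
       [ 0.59622432,  0.14500724, -0.78961349, -0.26991551],
       [-0.76648815, -0.18970825, -0.61360141,  1.32001064],
       [ 0.        ,  0.        ,  0.        ,  1.        ]])}
top {'vertical_fov': 57.742649434438334, 'cx': 287.27094100397176, 'cy': 212.24700598857265, 'view': array([[ 0.02062859, -0.99962785,  0.01784973, -0.05906097],
       [-0.99483427, -0.02229805, -0.09903319,  0.60123311],
       [ 0.09939435, -0.0157146 , -0.99492402,  0.97216342],
       [ 0.        ,  0.        ,  0.        ,  1.        ]])}
wrist {'vertical_fov': 62.30441793618313, 'cx': 276.2304396352408, 'cy': 206.9143217812128, 'view': array([[-0.44572405, -0.89516964,  0.00117832,  0.67287934],
       [-0.86714398,  0.43209552,  0.24769896, -0.03058257],
       [-0.22224174,  0.10938361, -0.96883633,  0.38899333],
       [ 0.        ,  0.        ,  0.        ,  1.        ]])}
{'time_s': 0.15, 'joints': array([ 8.00473413e+01,  2.05813813e+01,  6.45523808e-01, -1.25769133e-02,
       -7.01353034e+01, -1.65056163e+01]), 'qd': array([-3.90803513e-02, -1.57646964e-01,  1.05642067e-01,  8.63259940e-02,
        4.46881256e-02, -1.56032684e-04]), 'joint_torque': array([ 7.69857888e-05, -5.83272278e+01,  2.93288988e+01,  7.00117886e+00,
        8.72893754e-03, -1.03341513e-04]), 'tcp_pos': array([0.3006155 , 0.60391003, 0.19254918]), 'eef_rot': array([-1.79991118e+02, -7.15880765e-02, -1.16462562e+02]), 'contact_force': array([-0.47558141, -0.3232297 ,  0.01896543]), 'moment': array([-0.01522348, -0.02147111, -0.04894161]), 'gripper_width': 0.0871938316100434} 0.0188
```

View pics/scene0.png

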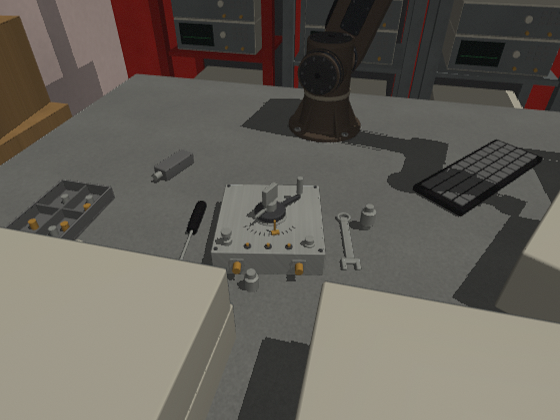

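View pics/top0.png

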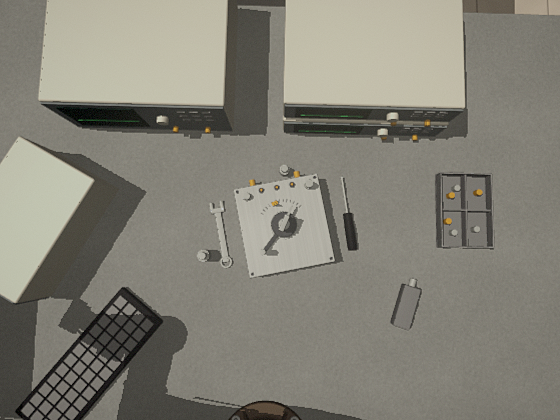

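The scene view shows the block at about (270,228). In the top view the ring's arm runs from about (284,224) to the post near (264,250), and the brass marker is near (276,203). I'll enlarge these areas.

Run:
```python
import cv2,numpy as np
a=cv2.imread("pics/top0.png")[165:285,220:350]
b=cv2.imread("pics/scene0.png")[165:285,200:340]
cv2.imwrite("pics/topc.png",cv2.resize(a,None,fx=5,fy=5,interpolation=cv2.INTER_CUBIC))
cv2.imwrite("pics/scenec.png",cv2.resize(b,None,fx=5,fy=5,interpolation=cv2.INTER_CUBIC))
```

```text
(no output)
```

View pics/topc.png

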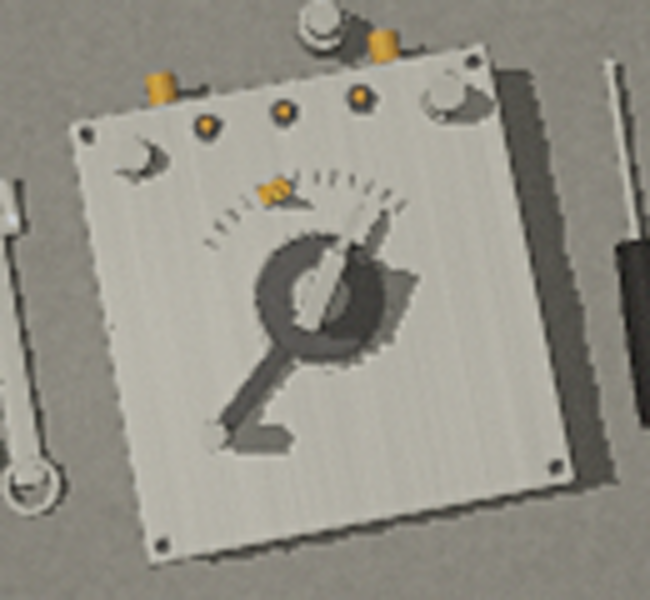

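View pics/scenec.png

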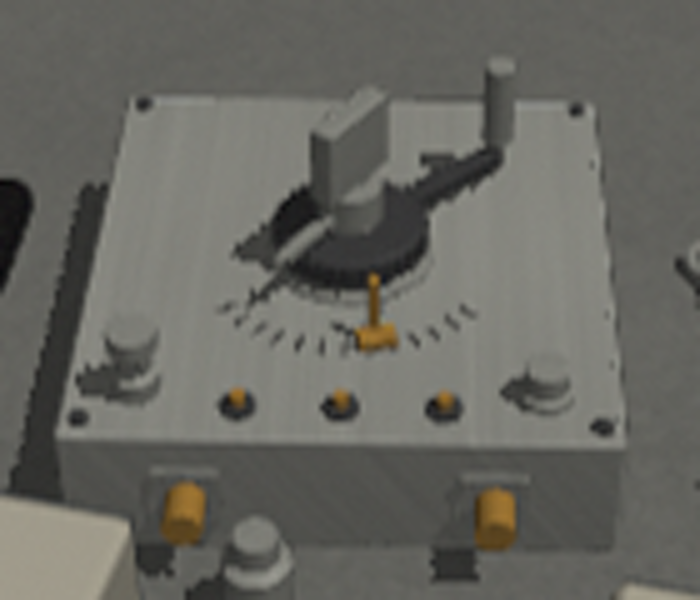

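```bash
cat > h.py <<'E'
import numpy as np
def cam(i):
    f=210/np.tan(np.radians(i["vertical_fov"]/2)); return f,i["cx"],i["cy"],np.array(i["view"])
def ray(i,u,v):
    f,cx,cy,V=cam(i);R=V[:3,:3];t=V[:3,3]
    c=-R.T@t; d=R.T@np.array([(u-cx)/f,(v-cy)/f,1]);return c,d
def onz(i,u,v,z):
    c,d=ray(i,u,v);return c+d*(z-c[2])/d[2]
def proj(i,p):
    f,cx,cy,V=cam(i);q=V[:3,:3]@np.asarray(p)+V[:3,3];return f*q[0]/q[2]+cx,f*q[1]/q[2]+cy
def tri(obs):
    A=np.zeros((3,3));b=np.zeros(3)
    for i,u,v in obs:
        c,d=ray(i,u,v);d/=np.linalg.norm(d);P=np.eye(3)-np.outer(d,d);A+=P;b+=P@c
    return np.linalg.solve(A,b)
E
python3 - <<'E'
from plant import r
from h import *
t=r.camera_info("top");s=r.camera_info("scene")
T=lambda x,y,z:onz(t,220+x/5,165+y/5,z)
S=lambda x,y,z:onz(s,200+x/5,165+y/5,z)
c=[T(*p,.06) for p in((72,127),(485,45),(575,480),(150,563))];print(np.round(c,4),np.mean(c,0))
c=[S(*p,.06) for p in((128,97),(595,103),(625,445),(58,437))];print(np.round(c,4),np.mean(c,0))
print("post",T(218,432,.118),S(501,67,.118))
print("marker",T(280,187,.09),S(374,277,.09))
print("ptr",T(372,195,.086),S(250,295,.086))
E
```

```text
[[ 0.6526  0.091   0.06  ]
 [ 0.7004 -0.1204  0.06  ]
 [ 0.4783 -0.1688  0.06  ]
 [ 0.4327  0.0444  0.06  ]] [ 0.56600604 -0.03846282  0.06      ]
[[ 0.4834 -0.1655  0.06  ]
 [ 0.4365  0.0483  0.06  ]
 [ 0.6583  0.0945  0.06  ]
 [ 0.705  -0.1155  0.06  ]] [ 0.57078742 -0.03454857  0.06      ]
post [0.49895936 0.00953856 0.118     ] [0.50289644 0.01441625 0.118     ]
marker [ 0.6203176  -0.01671267  0.09      ] [ 0.61926732 -0.01283476  0.09      ]
ptr [ 0.61785196 -0.06256712  0.086     ] [ 0.63686158 -0.05870319  0.086     ]
```

Run:
```python
from plant import r
from h import *
from scipy.spatial.transform import Rotation as Ro
s=r.get_state();V=r.camera_info("wrist")["view"];c=-V[:3,:3].T@V[:3,3]
R=Ro.from_euler("xyz",s["eef_rot"],degrees=True).as_matrix()
print("cam in tool",R.T@(c-s["tcp_pos"]),"axes",R.T@V[:3,:3].T)
def delta(p): print(R.T@(np.array(p)-s["tcp_pos"])*1000)
delta([0.568,-0.0365,0.32]);
```

```text
cam in tool [ 0.00147279 -0.06683109 -0.19121388] axes [[ 9.99999952e-01 -2.88143444e-05 -3.07969789e-04]
 [ 1.04247360e-04  9.68796923e-01  2.47855828e-01]
 [ 2.91218380e-04 -2.47855848e-01  9.68796880e-01]]
[ 454.32043159 -524.76414396 -126.80192841]
```

Request:
{"op": "step_arm", "data": {
  "deltas": [
    [0,0,0,20,-22,-8,-0.1],
    [0,0,0,30,-33,-8,-0.1],
    [0,0,0,30,-33,-8,-0.1],
    [0,0,0,30,-33,-8,-0.1],
    [0,0,0,30,-33,-8,-0.1],
    [0,0,0,30,-33,-8,-0.1],
    [0,0,0,30,-33,-8,-0.1],
    [0,0,0,30,-33,-8,-0.1],
    [0,0,0,30,-33,-8,-0.1],
    [0,0,0,30,-33,-8,-0.1]
  ]
}}

```text
time_s: 1.15
tcp_pos: [0.4584, 0.1904, 0.2719]
eef_rot: [-180.0, -0.5, -116.0]
contact_force: [0.9, 1.1, 0.7]
gripper_width: 0.0395
```

```bash
cat >> h.py <<'E'
from scipy.spatial.transform import Rotation as Ro
def tool(s): return Ro.from_euler("xyz",s["eef_rot"],degrees=True).as_matrix()
def delta(s,p): return np.round(tool(s).T@(np.array(p)-s["tcp_pos"])*1000,1)
E
python3 - <<'E'
from plant import r
from h import *
s=r.get_state();print(s["time_s"],s["tcp_pos"],s["eef_rot"],s["contact_force"],s["gripper_width"],delta(s,[.568,-.0365,.3]))
E
```

```text
1.15 [0.4584026  0.19038447 0.27192253] [-179.9540273    -0.52973511 -116.01033603] [0.91776943 1.05130332 0.70953642] 0.03947333278736399 [ 156.1 -198.   -26.5]
```

Request:
{"op": "step_arm", "data": {
  "deltas": [
    [0,0,0,32,-36,-7,-0.1],
    [0,0,0,32,-36,-7,-0.1],
    [0,0,0,32,-36,-7,-0.1],
    [0,0,0,25,-28,-6,-0.1],
    [0,0,0,15,-17,-3,-0.1],
    [0,0.009,0,6,-6,0,-0.1],
    [0,0,0,0,0,0,-0.1],
    [0,0,0,0,0,0,-0.1]
  ]
}}

```text
time_s: 1.95
tcp_pos: [0.5402, -0.0188, 0.3048]
eef_rot: [-180.0, -1.0, -116.3]
contact_force: [-0.6, 0.4, -0.1]
gripper_width: 0.0394
```

Run:
```python
from plant import r
from h import *
import cv2
s=r.get_state();print(s["time_s"],s["tcp_pos"],s["eef_rot"],s["contact_force"],s["gripper_width"],delta(s,[.568,-.0365,.3]))
import pickle
pickle.dump(r.camera_info("wrist"),open("w1.pkl","wb"))
cv2.imwrite("pics/w1.png",r.capture("wrist")[:,:,::-1])
```

```text
1.95 [ 0.54023761 -0.01877762  0.30478391] [-179.95073209   -1.0095895  -116.34557156] [-0.64142013  0.38244575 -0.12851698] 0.03936761066707716 [  3.5 -32.7   4.9]
```

View pics/w1.png

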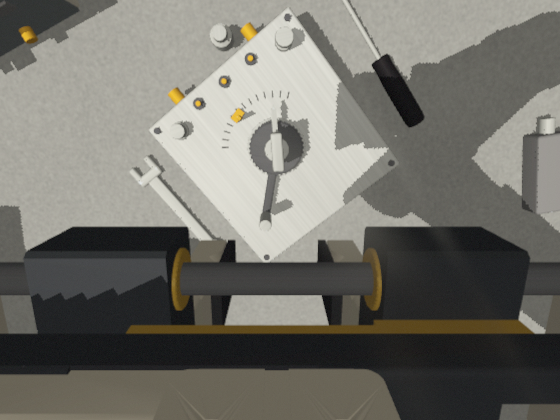

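The wrist view shows the hub at about (277,148), the post top at (265,226), the pointer tip near (275,108) and the brass marker at (238,116). Next I'll measure them in an enlarged crop.

Run:
```python
import cv2
a=cv2.imread("pics/w1.png")[90:245,205:345]
cv2.imwrite("pics/w1c.png",cv2.resize(a,None,fx=3.8,fy=3.8,interpolation=cv2.INTER_CUBIC))
```

```text
(no output)
```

View pics/w1c.png

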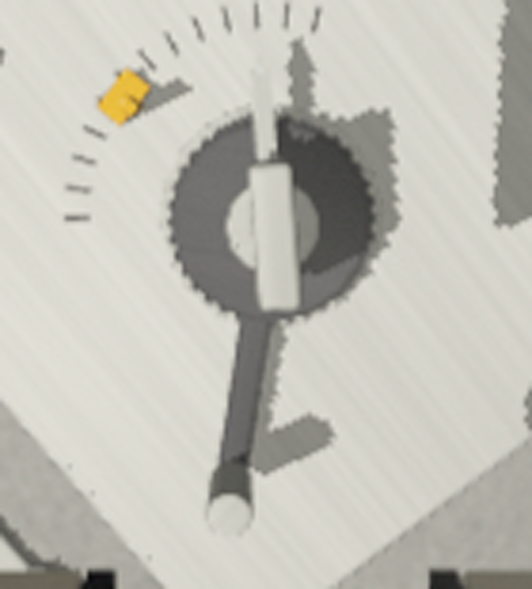

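Run:
```python
import pickle,cv2
from h import *
i=pickle.load(open("w1.pkl","rb"))
W=lambda x,y,z:onz(i,205+x/3.8,90+y/3.8,z)
c=[onz(i,*p,.06) for p in((157,131),(287,17),(391,162),(266,257))];print(np.round(c,4),np.mean(c,0))
ax=W(272,214,.078);print("ring",ax, W(374,214,.078)-ax)
a=W(271,168,.133);b=W(279,303,.133);print("bar",(a+b)/2,a-b,np.linalg.norm(a-b))
def pol(n,p):
    d=p-ax;print(n,p,np.hypot(*d[:2]),np.degrees(np.arctan2(d[1],d[0])))
pol("post",W(230,516,.118));pol("ptr",W(261,62,.088))
pol("mk",W(125,97,.09));pol("mk@60",W(125,97,.065))
im=cv2.imread("pics/w1.png");crop=im[100:130,225:255];print(proj(i,ax))
cv2.imwrite("pics/mk.png",cv2.resize(crop,None,fx=18,fy=18,interpolation=cv2.INTER_CUBIC))
```

```text
[[ 0.6486  0.0836  0.06  ]
 [ 0.6921 -0.114   0.06  ]
 [ 0.4854 -0.1595  0.06  ]
 [ 0.4418  0.0391  0.06  ]] [ 0.56699405 -0.03769807  0.06      ]
ring [ 0.56856026 -0.0392012   0.078     ] [-0.01422573 -0.02862483  0.        ]
bar [ 0.56703629 -0.03825179  0.133     ] [ 0.03373249 -0.01423825  0.        ] 0.03661432108512242
post [0.49714726 0.01100509 0.118     ] 0.08729541124419735 144.89119904876216
ptr [ 0.61076691 -0.05624262  0.088     ] 0.04551715345765833 -21.986965019760607
mk [ 0.61968046 -0.01554702  0.09      ] 0.05632756639510871 24.83077731897372
mk@60 [ 0.62084065 -0.01363274  0.065     ] 0.05819781076660897 26.061597919155965
(np.float64(276.578947368421), np.float64(146.31578947368374))
```

View pics/mk.png

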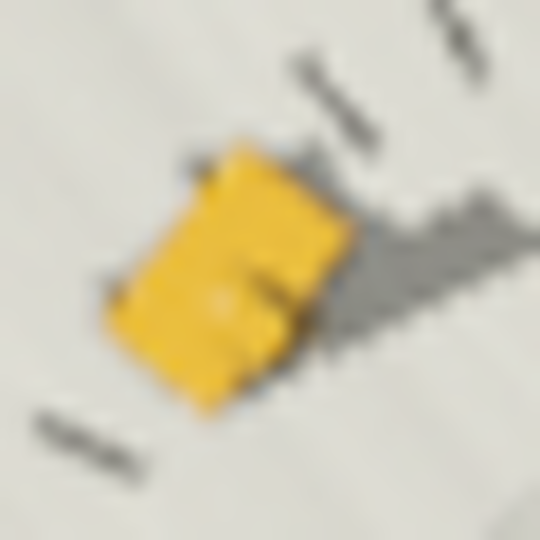

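```bash
cat >> h.py <<'E'
def rv(s,yaw): return np.round(Ro.from_matrix(tool(s).T@Ro.from_euler("xyz",[180,0,yaw],degrees=True).as_matrix()).as_rotvec(),3)
def show(s,p=None,yaw=None):
    print(s["time_s"],np.round(s["tcp_pos"],4),np.round(s["eef_rot"],2),"F",np.round(s["contact_force"],1),"w",round(s["gripper_width"],4))
    if p is not None: print("d",delta(s,p),"rv",rv(s,yaw if yaw is not None else s["eef_rot"][2]))
E
python3 - <<'E'
from plant import r
from h import *
show(r.get_state(),[.4975,.0105,.16],-125)
E
```

```text
2.0 [ 0.5401 -0.0185  0.3047] [-179.96   -1.01 -116.31] F [0.1 0.4 1. ] w 0.0395
d [ -9.6  51.2 144.5] rv [-0.002 -0.018  0.152]
```

Request:
{"op": "step_arm", "data": {
  "deltas": [
    [0,-0.018,0.05,-2,10,30,-0.1],
    [0,0,0.05,-2,10,30,-0.1],
    [0,0,0.05,-2,10,30,-0.1],
    [0,0,0,-2,10,30,-0.1],
    [0,0,0,-2,10,20,-0.1],
    [0,0,0,0,0,0,-0.1]
  ]
}}

```text
time_s: 2.6
tcp_pos: [0.4999, 0.0233, 0.1606]
eef_rot: [-179.9, 0.3, -124.8]
contact_force: [-0.4, -0.3, 0.6]
gripper_width: 0.0392
```

Run:
```python
from plant import r
from h import *
import cv2
show(r.get_state(),[.4975,.0105,.086],-125)
cv2.imwrite("pics/w2.png",r.capture("wrist")[:,:,::-1])
```

```text
2.6 [0.4999 0.0233 0.1606] [-179.85    0.26 -124.77] F [-0.4 -0.3  0.6] w 0.0392
d [12.2 -5.1 74.6] rv [-0.003  0.004  0.004]
```

View pics/w2.png

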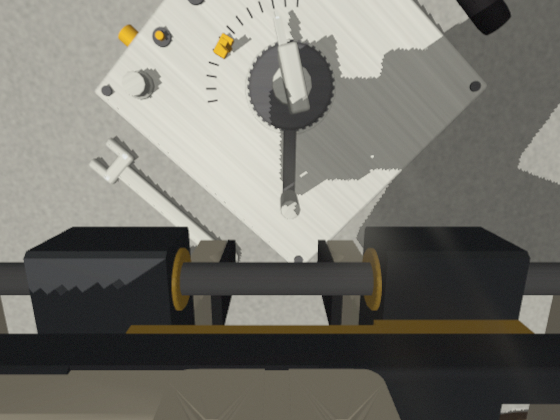

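The post top is at (290,210) and the pointer tip at (276,10). I'll check the post position before descending.

Run:
```python
from plant import r
from h import *
i=r.camera_info("wrist")
print(onz(i,290,210,.118)); print("ring",onz(i,291,85,.078),"mk",onz(i,224,46,.09))
show(r.get_state(),[.4975,.0105,.086],-125)
```

```text
[0.49906695 0.01168089 0.118     ]
ring [ 0.56960241 -0.03871499  0.078     ] mk [ 0.61719843 -0.01370106  0.09      ]
2.65 [0.5012 0.0232 0.1622] [-179.76    0.33 -124.74] F [ 0.3 -0.3  0.4] w 0.0395
d [13.  -3.8 76.1] rv [-0.004  0.006  0.005]
```

Request:
{"op": "step_arm", "data": {
  "deltas": [
    [0,0,0,13,-4,0,-0.1],
    [0,0,0,0,0,25,-0.1],
    [0,0,0,0,0,20,-0.1],
    [0,0,0,0,0,10,-0.1]
  ]
}}

```text
time_s: 3.05
tcp_pos: [0.5026, 0.0109, 0.1129]
eef_rot: [-179.3, 0.9, -124.5]
contact_force: [0.8, 0.6, 1.6]
gripper_width: 0.0397
```

Run:
```python
from plant import r
from h import *
show(r.get_state(),[.498,.011,.087],-125)
```

```text
3.05 [0.5026 0.0109 0.1129] [-179.29    0.86 -124.45] F [0.8 0.6 1.6] w 0.0397
d [ 2.9  4.2 25.8] rv [-0.012  0.015  0.009]
```

Request:
{"op": "step_arm", "data": {
  "deltas": [
    [-0.012,0.015,0,3,4,12,-0.1],
    [0,0,0,0,0,8,-0.1],
    [0,0,0,0,0,4,-0.1],
    [0,0,0,0,0,0,-0.1]
  ]
}}

```text
time_s: 3.45
tcp_pos: [0.4989, 0.0101, 0.0887]
eef_rot: [-180.0, -0.0, -124.5]
contact_force: [-0.5, -0.7, 0.1]
gripper_width: 0.0394
```

Run:
```python
from plant import r
from h import *
show(r.get_state(),[.498,.011,.087],-125)
```

```text
3.45 [0.4989 0.0101 0.0887] [-1.7996e+02 -1.0000e-02 -1.2447e+02] F [-0.5 -0.7  0.1] w 0.0394
d [-0.2  1.2  1.7] rv [-0.001 -0.     0.009]
```

Request:
{"op": "step_arm", "data": {
  "deltas": [
    [0,0,0,0,0,0,-0.4],
    [0,0,0,0,0,0,-0.55],
    [0,0,0,0,0,0,-0.65],
    [0,0,0,0,0,0,-0.75],
    [0,0,0,0,0,0,-0.85],
    [0,0,0,0,0,0,-0.9]
  ],
  "squeeze": 10
}}

```text
time_s: 4.05
tcp_pos: [0.5001, 0.0106, 0.0905]
eef_rot: [-179.8, 0.1, -124.4]
contact_force: [1.1, -0.3, -1.3]
gripper_width: 0.0057
```

Run:
```python
from plant import r
from h import *
s=r.get_state();show(s);print(tool(s).T@s["contact_force"])
```

```text
4.05 [0.5001 0.0106 0.0905] [-1.7985e+02  1.2000e-01 -1.2443e+02] F [ 1.1 -0.3 -1.3] w 0.0057
[-0.38502166 -1.00741164  1.28428851]
```

Run:
```python
from plant import r
from h import *
import cv2
show(r.get_state())
for n in("wrist","scene","top"):
    im=r.capture(n)
    if n=="scene": im=cv2.resize(im[135:285,190:350],None,fx=4,fy=4,interpolation=cv2.INTER_CUBIC)
    if n=="top": im=cv2.resize(im[165:285,220:350],None,fx=4,fy=4,interpolation=cv2.INTER_CUBIC)
    cv2.imwrite(f"pics/{n}3.png",im[:,:,::-1])
```

```text
4.05 [0.5001 0.0106 0.0905] [-1.7985e+02  1.2000e-01 -1.2443e+02] F [ 1.1 -0.3 -1.3] w 0.0057
```

View pics/wrist3.png

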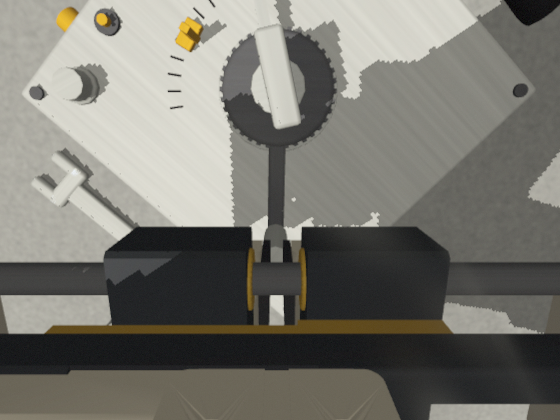

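View pics/scene3.png

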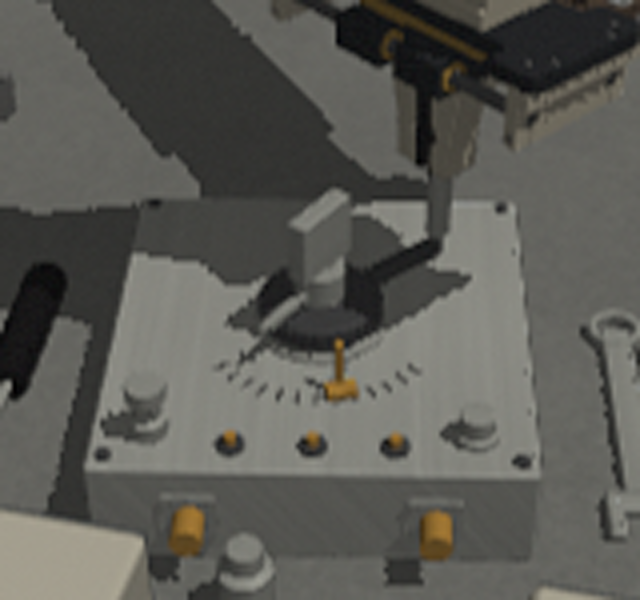

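Run:
```python
from plant import r
from h import *
i=r.camera_info("wrist");s=r.get_state()
print(proj(i,s["tcp_pos"]), proj(i,s["tcp_pos"]+[0,0,.0188]))
print(onz(i,275,232,.118), "ring",onz(i,277,88,.078),"scene tip",proj(r.camera_info("scene"),s["tcp_pos"]))
import cv2
im=cv2.imread("pics/wrist3.png")[200:330,200:350]
cv2.imwrite("pics/w3c.png",cv2.resize(im,None,fx=5,fy=4.5,interpolation=cv2.INTER_CUBIC))
```

```text
(np.float64(273.93998328627254), np.float64(237.10360557568987)) (np.float64(273.63541172938744), np.float64(248.82654045848489))
[0.5097621  0.00300214 0.118     ] ring [ 0.56777845 -0.03793372  0.078     ] scene tip (np.float64(298.2694470172781), np.float64(187.99572872097835))
```

View pics/w3c.png

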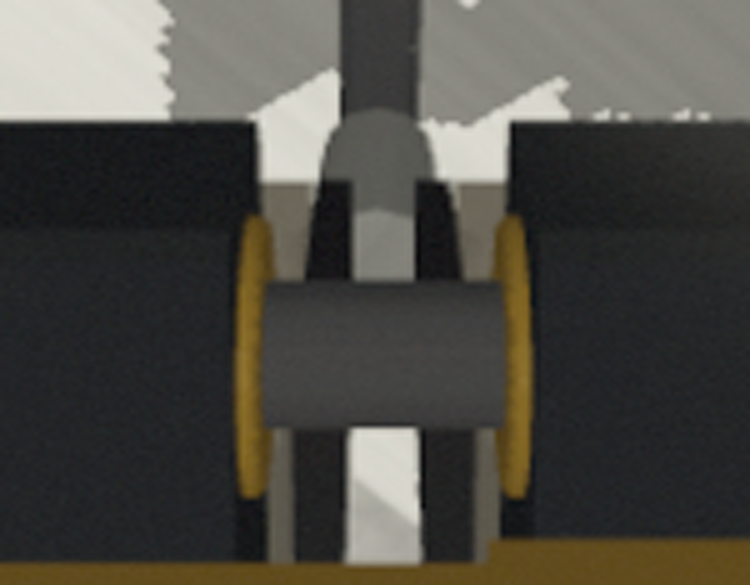

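View pics/top3.png

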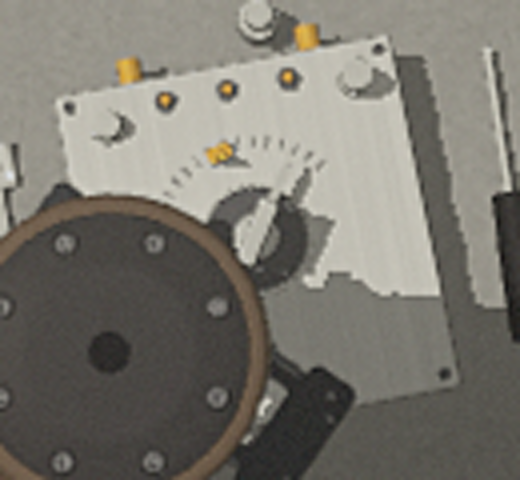

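```bash
python3 - <<'E'
from plant import r
from h import *
i=r.camera_info("wrist");s=r.get_state();sc=r.camera_info("scene")
ax=np.array([.5675,-.038]);a=np.radians(145);p=ax+.085*np.array([np.cos(a),np.sin(a)]);print(p)
u=np.array([np.cos(a),np.sin(a)])
for z in(.078,.118):
  for k in(-.007,0,.007):
    q=proj(i,[*(p+k*u),z]);print(z,k,"crop",(q[0]-200)*5,(q[1]-200)*4.5)
  q=proj(sc,[*p,z]);print("scene crop",(q[0]-190)*4,(q[1]-135)*4)
s0=s["tcp_pos"];R=tool(s)
for dx in(-.027,-.003,.003,.027):
  for dy in(-.0095,.0095):
    w=s0+R@[dx,dy,0];q=proj(sc,w);print(dx,dy,"tip scene",(q[0]-190)*4,(q[1]-135)*4,"wr",proj(i,w))
E
python3 - <<'E'
import cv2
a=cv2.imread("pics/scene3.png")[80:330,250:560]
cv2.imwrite("pics/s3c.png",cv2.resize(a,None,fx=2.4,fy=2.4,interpolation=cv2.INTER_CUBIC))
E
```

```text
[0.49787208 0.010754  ]
0.078 -0.007 crop 380.14642156509865 101.56148036345552
0.078 0 crop 379.5990364284836 150.4858996556605
0.078 0.007 crop 379.0603548360883 198.63240990669948
scene crop 433.42268173751313 228.13969848089596
0.118 -0.007 crop 379.05382216342673 205.5345542982002
0.118 0 crop 378.3962336435542 264.2469618780164
0.118 0.007 crop 377.7513877744744 321.8216493115774
scene crop 435.8898328845753 167.63665082641057
-0.027 -0.0095 tip scene 455.72706762994994 240.4132703611184 wr (np.float64(226.899808810854), np.float64(221.4358212090454))
-0.027 0.0095 tip scene 480.66849676166726 226.61176290962135 wr (np.float64(228.03974741583895), np.float64(252.41200777795495))
-0.003 -0.0095 tip scene 424.4061223507799 221.05018878423004 wr (np.float64(268.68807808350175), np.float64(221.43464600364058))
-0.003 0.0095 tip scene 449.30160390576907 207.69005237264992 wr (np.float64(268.8643978259656), np.float64(252.41145013844698))
0.003 -0.0095 tip scene 416.73440270538936 216.30741579303583 wr (np.float64(279.1354002051089), np.float64(221.4343521951235))
0.003 0.0095 tip scene 441.6168376433186 203.05430718008677 wr (np.float64(279.070803615968), np.float64(252.4113107252483))
0.027 -0.0095 tip scene 386.65885396953513 197.7142571750128 wr (np.float64(320.92570795006446), np.float64(221.43317693239092))
0.027 0.0095 tip scene 411.48333743232865 184.87662630243165 wr (np.float64(319.8973995675812), np.float64(252.4107530591654))
```

View pics/s3c.png

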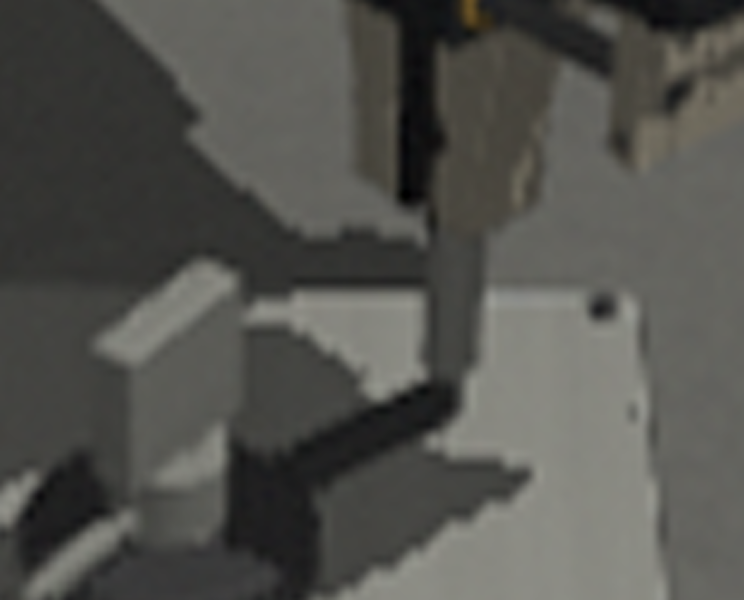

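Run:
```python
from plant import r
from h import *
i=r.camera_info("wrist");s=r.get_state();sc=r.camera_info("scene")
for su,sv in((295.2,176.4),(297,176.4)):
  p=tri([(i,283,240),(sc,su,sv)]);print(p,tool(s).T@(p-s["tcp_pos"]),proj(i,p),proj(sc,p))
```

```text
[0.50471997 0.00254099 0.12197496] [ 0.00394989 -0.00844962 -0.03157212] (np.float64(281.5970712454665), np.float64(242.19527703677159)) (np.float64(294.63261907759323), np.float64(176.57836723410395))
[0.5036255  0.00447698 0.12093099] [ 0.00297414 -0.00644952 -0.0305313 ] (np.float64(279.5645216228142), np.float64(245.30300770671943)) (np.float64(295.6110612459877), np.float64(176.82961770264052))
```

The gripper shut to 5.7 mm without touching the post. Triangulating the tips from the wrist and scene views puts them about 31 mm behind the stated TCP, at z≈0.121, just above the post. I'll open, go lower in careful steps, and check for contact.

Request:
{"op": "step_arm", "data": {
  "deltas": [
    [0,0,0,0,0,0,-0.1],
    [0,0,0,0,0,0,-0.1],
    [0,0,0,0,0,0,-0.1],
    [0,0,0,0,1,8,-0.1],
    [0,0,0,0,1,6,-0.1],
    [0,0,0,0,0,4,-0.1],
    [0,0,0,0,0,0,-0.1]
  ]
}}

```text
time_s: 4.9
tcp_pos: [0.4979, 0.0117, 0.0703]
eef_rot: [-179.9, 0.1, -124.4]
contact_force: [-0.5, 0.6, 0.1]
gripper_width: 0.0393
```

Run:
```python
from plant import r
from h import *
import cv2
s=r.get_state();show(s,[.498,.011,.057],-125)
im=r.capture("scene");im=cv2.resize(im[145:245,240:360],None,fx=5,fy=5,interpolation=cv2.INTER_CUBIC)
cv2.imwrite("pics/s4.png",im[:,:,::-1])
```

```text
4.9 [0.4979 0.0117 0.0703] [-1.7989e+02  8.0000e-02 -1.2444e+02] F [-0.5  0.6  0.1] w 0.0393
d [ 0.5 -0.5 13.3] rv [-0.002  0.001  0.01 ]
```

View pics/s4.png

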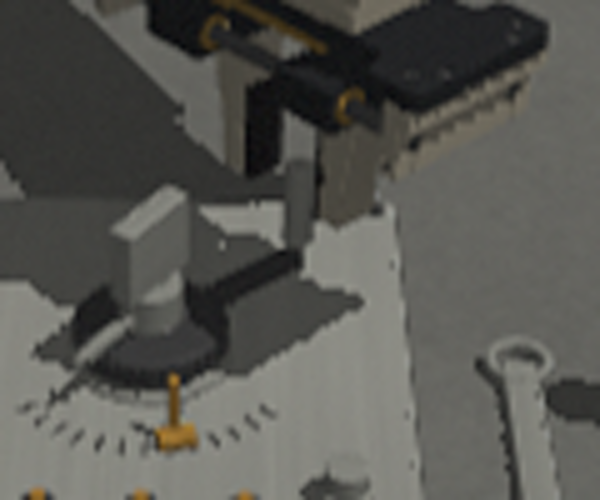

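The post is now between the open fingers, which overlap it by about 15 mm, and there is no contact. I'll descend 13 mm further and close gently.

Request:
{"op": "step_arm", "data": {
  "deltas": [
    [0,0,0.01,0,0,7,-0.1],
    [0,0,0,0,0,5,-0.1],
    [0,0,0,0,0,2,-0.1],
    [0,0,0,0,0,0,-0.45],
    [0,0,0,0,0,0,-0.55],
    [0,0,0,0,0,0,-0.65],
    [0,0,0,0,0,0,-0.75],
    [0,0,0,0,0,0,-0.85]
  ],
  "squeeze": 8
}}

```text
time_s: 5.75
tcp_pos: [0.4987, 0.0121, 0.0556]
eef_rot: [-179.9, 0.1, -125.1]
contact_force: [-0.3, -0.4, -3.9]
gripper_width: 0.0135
```

Run:
```python
from plant import r
from h import *
s=r.get_state();show(s);print(tool(s).T@s["contact_force"])
```

```text
5.75 [0.4987 0.0121 0.0556] [-1.7985e+02  1.4000e-01 -1.2506e+02] F [-0.3 -0.4 -3.9] w 0.0135
[0.50206432 0.05477665 3.85730485]
```

Request:
{"op": "step_arm", "data": {
  "deltas": [
    [0,0,0,0,0,0,-0.85],
    [0,0,-0.03,3,0,-1,-0.85],
    [0,0,-0.03,3,0,0,-0.85],
    [0,0,-0.05,5,-0.1,0,-0.85],
    [0,0,-0.05,5,-0.1,0,-0.85],
    [0,0,-0.05,5,-0.1,0,-0.85]
  ],
  "squeeze": 40
}}

```text
time_s: 6.35
tcp_pos: [0.4922, 0.0006, 0.0555]
eef_rot: [-179.6, 0.8, -112.6]
contact_force: [-1.2, 7.9, -2.4]
gripper_width: 0.0131
```

```bash
cat >> h.py <<'E'
AX=np.array([.5675,-.038])
def ring(s):
    d=s["tcp_pos"][:2]-AX;R=np.hypot(*d);a=np.arctan2(d[1],d[0]);F=s["contact_force"][:2]
    u=d/R;t=np.array([-u[1],u[0]])
    print("ang %.1f rad %.1f Ft %.1f Fr %.1f yawerr %.1f"%(np.degrees(a)%360,R*1e3,F@t,F@u,(s["eef_rot"][2]-np.degrees(a)-90+180)%360-180))
E
python3 - <<'E'
from plant import r
from h import *
s=r.get_state();show(s);ring(s)
E
```

```text
6.35 [0.4922 0.0006 0.0555] [-179.63    0.8  -112.63] F [-1.2  7.9 -2.4] w 0.0131
ang 152.9 rad 84.6 Ft -6.5 Fr 4.6 yawerr 4.5
```

Request:
{"op": "step_arm", "data": {
  "deltas": [
    [0,0,-0.03,8,0,0,-0.85],
    [0,0,-0.04,8,0,0,-0.85],
    [0,0,-0.05,8,0,0,-0.85],
    [0,0,-0.06,8,-0.1,0,-0.85],
    [0,0,-0.06,8,-0.1,0,-0.85]
  ]
}}

```text
time_s: 6.85
tcp_pos: [0.4839, -0.0334, 0.0554]
eef_rot: [-179.1, 1.1, -98.1]
contact_force: [4.8, 2.4, -5.9]
gripper_width: 0.0129
```

Run:
```python
from plant import r
from h import *
s=r.get_state();show(s);ring(s)
```

```text
6.85 [ 0.4839 -0.0334  0.0554] [-179.07    1.07  -98.13] F [ 4.8  2.4 -5.9] w 0.0129
ang 176.9 rad 83.8 Ft -2.7 Fr -4.7 yawerr -5.0
```

Request:
{"op": "step_arm", "data": {
  "deltas": [
    [0.01,0.01,-0.12,8,-0.4,0,-0.85],
    [0.005,0.005,-0.1,8,-0.4,0,-0.85],
    [0,0,-0.09,8,-0.4,0,-0.85],
    [0,0,-0.09,8,-0.4,0,-0.85],
    [0,0,-0.09,8,-0.4,0,-0.85]
  ]
}}

```text
time_s: 7.35
tcp_pos: [0.4924, -0.0712, 0.0555]
eef_rot: [-177.8, -0.6, -68.9]
contact_force: [2.1, 5.1, -3.8]
gripper_width: 0.0131
```

Run:
```python
from plant import r
from h import *
s=r.get_state();show(s);ring(s);print(rv(s,s["eef_rot"][2]))
```

```text
7.35 [ 0.4924 -0.0712  0.0555] [-177.78   -0.61  -68.91] F [ 2.1  5.1 -3.8] w 0.0131
ang 203.8 rad 82.1 Ft -3.8 Fr -4.0 yawerr -2.7
[-0.039 -0.011  0.   ]
```

Request:
{"op": "step_arm", "data": {
  "deltas": [
    [-0.03,-0.01,-0.09,8,-0.8,0,-0.85],
    [-0.01,0,-0.09,8,-0.8,0,-0.85],
    [0,0,-0.09,8,-0.8,0,-0.85],
    [0,0,-0.08,6,-0.5,0,-0.85]
  ]
}}

```text
time_s: 7.75
tcp_pos: [0.5077, -0.0963, 0.0554]
eef_rot: [179.7, 0.1, -48.0]
contact_force: [0.4, 3.0, 0.4]
gripper_width: 0.0131
```

Run:
```python
from plant import r
from h import *
s=r.get_state();show(s);ring(s);print(rv(s,s["eef_rot"][2]))
P=np.array([[.4987,.0121],[.4922,.0006],[.4839,-.0334],[.4924,-.0712],s["tcp_pos"][:2]])
from scipy.optimize import least_squares
f=least_squares(lambda c:np.hypot(*(P-c).T)-.085,AX);print(f.x,f.fun)
```

```text
7.75 [ 0.5077 -0.0963  0.0554] [ 1.7971e+02  7.0000e-02 -4.8020e+01] F [0.4 3.  0.4] w 0.0131
ang 224.3 rad 83.5 Ft -1.9 Fr -2.4 yawerr -2.3
[0.005 0.001 0.   ]
[ 0.56889101 -0.03621661] [ 2.13099247e-04  7.04021075e-05  3.76650416e-05 -8.88695311e-04
  7.45112623e-04]
```

Request:
{"op": "step_arm", "data": {
  "deltas": [
    [0,0,-0.07,7,-0.3,0,-0.85],
    [0,0,-0.07,7,-0.4,0,-0.85],
    [0,0,-0.06,6,-0.4,0,-0.85]
  ]
}}

```text
time_s: 8.05
tcp_pos: [0.5236, -0.1086, 0.0554]
eef_rot: [179.9, 0.2, -36.1]
contact_force: [-1.4, 3.6, 1.3]
gripper_width: 0.013
```

```bash
sed -i 's/^AX=.*/AX=np.array([.5689,-.0362])/' h.py
python3 - <<'E'
from plant import r
from h import *
s=r.get_state();show(s);ring(s);print(rv(s,s["eef_rot"][2]))
E
```

```text
8.05 [ 0.5236 -0.1086  0.0554] [ 1.7987e+02  1.6000e-01 -3.6070e+01] F [-1.4  3.6  1.3] w 0.013
ang 238.0 rad 85.5 Ft -3.1 Fr -2.3 yawerr -4.0
[0.002 0.003 0.   ]
```

Request:
{"op": "step_arm", "data": {
  "deltas": [
    [0,0,-0.02,5,-0.2,0,-0.85],
    [0,0,-0.02,4,-0.2,0,-0.85]
  ]
}}

```text
time_s: 8.25
tcp_pos: [0.5279, -0.1116, 0.055]
eef_rot: [179.9, 0.6, -33.7]
contact_force: [-21.6, 25.6, 22.8]
gripper_width: 0.0133
```

Run:
```python
from plant import r
from h import *
s=r.get_state();show(s);ring(s)
```

```text
8.25 [ 0.5279 -0.1116  0.055 ] [179.85   0.55 -33.69] F [-21.6  25.6  22.8] w 0.0133
ang 241.5 rad 85.8 Ft -31.2 Fr -12.2 yawerr -5.2
```

The stop was felt at about 95° of swing, so the ring is slack. I'll release and rise.

Request:
{"op": "step_arm", "data": {
  "deltas": [
    [0,0,0,-1,0.2,0,-0.85],
    [0,0,0,0,0,0,-0.5],
    [0,0,0,0,0,0,-0.1],
    [0,0,0,0,0,0,-0.1],
    [0,0,0,0,0,-10,-0.1],
    [0,0,0,0,0,-20,-0.1],
    [0,0,0,0,0,-30,-0.1],
    [0,0,0,0,0,-30,-0.1],
    [0,0,0,0,0,-30,-0.1],
    [0,0,0,0,0,0,-0.1]
  ]
}}

```text
time_s: 9.25
tcp_pos: [0.5278, -0.1127, 0.183]
eef_rot: [179.7, 0.6, -33.7]
contact_force: [1.4, 0.6, 0.3]
gripper_width: 0.0398
```

Run:
```python
from plant import r
from h import *
s=r.get_state();show(s,[AX[0],AX[1],.19],-113)
```

```text
9.25 [ 0.5278 -0.1127  0.183 ] [179.74   0.56 -33.68] F [1.4 0.6 0.3] w 0.0398
d [ -8.3 -86.4  -7.3] rv [0.011 0.005 1.384]
```

Request:
{"op": "step_arm", "data": {
  "deltas": [
    [0,0,0.145,0,0,-10,-0.1],
    [0,0,0.145,0,0,-10,-0.1],
    [0,0,0.145,0,0,-10,-0.1],
    [0,0,0.145,0,0,-10,-0.1],
    [0,0,0.145,0,0,-10,-0.1],
    [0,0,0.145,0,0,-10,-0.1],
    [0,0,0.145,0,0,-10,-0.1],
    [0,0,0.145,0,0,-10,-0.1],
    [0,0,0.145,0,0,-10,-0.1],
    [0,0,0.1,0,0,0,-0.1]
  ]
}}

```text
time_s: 10.25
tcp_pos: [0.527, -0.1147, 0.2812]
eef_rot: [179.6, -0.1, -117.0]
contact_force: [0.1, 1.0, 0.4]
gripper_width: 0.0396
```

Run:
```python
from plant import r
from h import *
s=r.get_state();show(s,[AX[0],AX[1],.25],-113)
```

```text
10.25 [ 0.527  -0.1147  0.2812] [ 1.7960e+02 -1.5000e-01 -1.1696e+02] F [0.1 1.  0.4] w 0.0396
d [-89.1  -1.9  31. ] rv [ 0.007 -0.002 -0.069]
```

Request:
{"op": "step_arm", "data": {
  "deltas": [
    [0,0,-0.06,-35,8,5,-0.1],
    [0,0,0,-35,8,5,-0.1],
    [0,0,0,-19,8,5,-0.1],
    [0,0,0,0,0,0,-0.1]
  ]
}}

```text
time_s: 10.65
tcp_pos: [0.5428, -0.0229, 0.2675]
eef_rot: [179.7, -0.1, -113.9]
contact_force: [-0.3, 0.5, 0.5]
gripper_width: 0.0399
```

Run:
```python
from plant import r
from h import *
import cv2,pickle
s=r.get_state();show(s,[AX[0],AX[1],.25],-113)
pickle.dump(r.camera_info("wrist"),open("w5.pkl","wb"))
im=r.capture("wrist");cv2.imwrite("pics/w5.png",im[:,:,::-1])
cv2.imwrite("pics/w5c.png",cv2.resize(im[20:240,160:400],None,fx=3.2,fy=2.7,interpolation=cv2.INTER_CUBIC)[:,:,::-1])
```

```text
10.65 [ 0.5428 -0.0229  0.2675] [ 1.7969e+02 -1.0000e-01 -1.1386e+02] F [-0.3  0.5  0.5] w 0.0399
d [  1.6 -29.3  17.3] rv [ 0.005 -0.002 -0.015]
```

View pics/w5c.png

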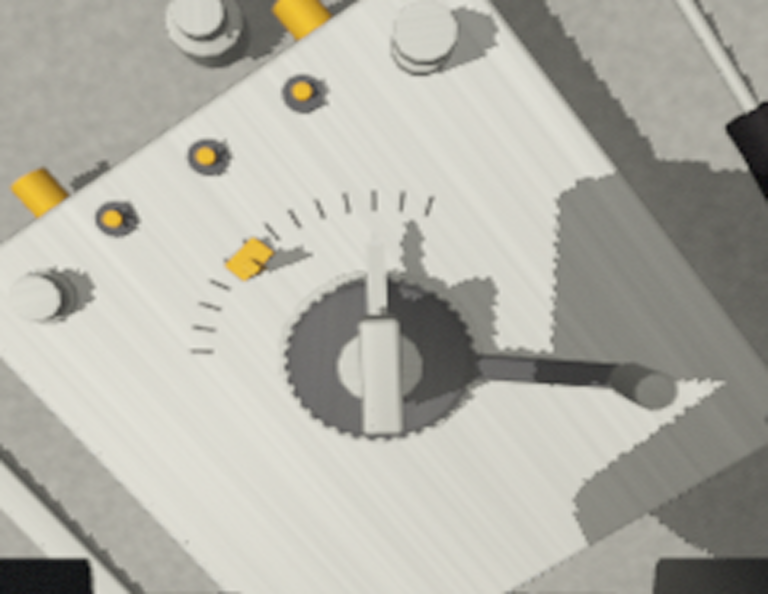

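Run:
```python
import pickle,cv2
from h import *
i=pickle.load(open("w5.pkl","rb"))
W=lambda x,y,z:onz(i,160+x/3.2,20+y/2.7,z)
ax=W(381.5,358.5,.078);print("ring",ax)
a=W(379,320,.133);b=W(383,433,.133);d=a-b;print("bar",(a+b)/2,np.linalg.norm(d),np.degrees(np.arctan2(d[1],d[0])))
def pol(n,p):
    d=p-ax;print(n,p,np.hypot(*d[:2]),np.degrees(np.arctan2(d[1],d[0])))
pol("ptr",W(375,235,.088));pol("post",W(655,390,.118))
im=cv2.imread("pics/w5.png");c=im[102:128,226:250]
cv2.imwrite("pics/mk5.png",cv2.resize(c,None,fx=22,fy=22,interpolation=cv2.INTER_CUBIC))
```

```text
ring [ 0.56747236 -0.03928181  0.078     ]
bar [ 0.56692453 -0.03830253  0.133     ] 0.03906455689128345 -22.03311580153203
ptr [ 0.61190021 -0.05644083  0.088     ] 0.04762631505954729 -21.117662459247885
post [ 0.52698372 -0.11270013  0.118     ] 0.0838425806818456 -118.87580262166689
```

View pics/mk5.png

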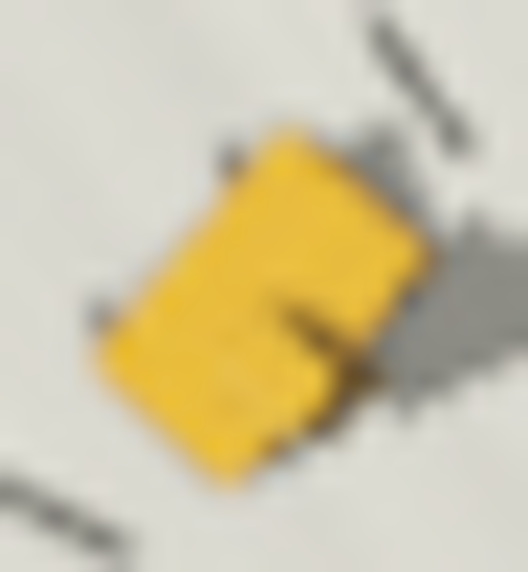

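Run:
```python
import pickle,cv2
from h import *
i=pickle.load(open("w5.pkl","rb"))
ax=np.array([.5672,-.0388])
for x,y,z in((300,400,.09),(216,328,.09),(265,310,.066),(345,375,.09),(270,440,.09)):
    p=onz(i,226+x/22,102+y/22,z);d=p[:2]-ax;print(x,y,np.hypot(*d),np.degrees(np.arctan2(d[1],d[0])))
```

```text
300 400 0.05356531201671851 25.380818928715595
216 328 0.058594564089997206 25.412318585199028
265 310 0.059282558187597895 24.951029659104307
345 375 0.05273793938821594 22.9352943052292
270 440 0.053530133968799826 27.869758012868935
```

Request:
{"op": "step_arm", "data": {
  "deltas": [
    [0,0,-0.03,1,-15,5,-0.1],
    [0,0,0,1,-10,20,-0.1],
    [0,0,0,0,-5,30,-0.1],
    [0,0,0,0,0,30,-0.1],
    [0,0,0,0,0,20,-0.1],
    [0,0,0,0,0,0,-0.1]
  ]
}}

```text
time_s: 11.3
tcp_pos: [0.5712, -0.043, 0.1633]
eef_rot: [-180.0, -0.0, -112.2]
contact_force: [-1.1, -0.3, -0.4]
gripper_width: 0.0392
```

Run:
```python
from plant import r
from h import *
s=r.get_state();show(s,[.568,-.0375,.072],-112)
```

```text
11.3 [ 0.5712 -0.043   0.1633] [-1.7999e+02 -3.0000e-02 -1.1218e+02] F [-1.1 -0.3 -0.4] w 0.0392
d [-3.9  5.1 91.3] rv [-0.    -0.001 -0.003]
```

Request:
{"op": "step_arm", "data": {
  "deltas": [
    [0,0,0,-4,5,15,-0.1],
    [0,0,0,0,0,25,-0.1],
    [0,0,0,0,0,20,-0.1],
    [0,0,0,0,0,10,-0.1],
    [0,0,0,0,0,0,-0.1]
  ]
}}

```text
time_s: 11.8
tcp_pos: [0.5718, -0.0407, 0.0983]
eef_rot: [-179.6, 0.1, -112.3]
contact_force: [-0.3, -0.5, 0.2]
gripper_width: 0.0394
```

Run:
```python
from plant import r
from h import *
s=r.get_state();show(s,[.568,-.0375,.073],-112)
```

```text
11.8 [ 0.5718 -0.0407  0.0983] [-1.7956e+02  1.0000e-01 -1.1228e+02] F [-0.3 -0.5  0.2] w 0.0394
d [-1.4  4.9 25.3] rv [-0.008  0.002 -0.005]
```

Request:
{"op": "step_arm", "data": {
  "deltas": [
    [-0.008,0,0,-1.5,5,10,-0.1],
    [0,0,0,0,0,10,-0.1],
    [0,0,0,0,0,5,-0.1],
    [0,0,0,0,0,0,-0.1]
  ]
}}

```text
time_s: 12.2
tcp_pos: [0.5698, -0.0372, 0.0748]
eef_rot: [-179.8, 0.2, -112.3]
contact_force: [-0.1, 0.9, 0.3]
gripper_width: 0.0396
```

Run:
```python
from plant import r
from h import *
s=r.get_state();show(s,[.568,-.0375,.073],-112)
```

```text
12.2 [ 0.5698 -0.0372  0.0748] [-179.82    0.23 -112.27] F [-0.1  0.9  0.3] w 0.0396
d [1.  1.5 1.8] rv [-0.003  0.004 -0.005]
```

Now I'll close gently on the bar.

Request:
{"op": "step_arm", "data": {
  "deltas": [
    [0,0,0,1,1,2,-0.45],
    [0,0,0,0,0,0,-0.6],
    [0,0,0,0,0,0,-0.7],
    [0,0,0,0,0,0,-0.8],
    [0,0,0,0,0,0,-0.9],
    [0,0,0,0,0,0,-0.9]
  ],
  "squeeze": 15
}}

```text
time_s: 12.8
tcp_pos: [0.5693, -0.0369, 0.0734]
eef_rot: [-179.7, 0.3, -112.2]
contact_force: [0.3, -1.0, -0.5]
gripper_width: 0.0121
```

Run:
```python
from plant import r
from h import *
s=r.get_state();show(s,[.568,-.0375,.073],-112);print(tool(s).T@s["contact_force"],s["moment"])
```

```text
12.8 [ 0.5693 -0.0369  0.0734] [-179.74    0.31 -112.24] F [ 0.3 -1.  -0.5] w 0.0121
d [1.  1.  0.4] rv [-0.005  0.005 -0.004]
[ 0.78715736 -0.62579951  0.48890225] [-0.54785686 -0.05316057  0.01166555]
```

Request:
{"op": "step_arm", "data": {
  "deltas": [
    [0,0,0,0,0,0,-0.9],
    [0,0,-0.05,0,0,0,-0.9],
    [0,0,-0.08,0,0,0,-0.9],
    [0,0,-0.08,0,0,0,-0.9],
    [0,0,-0.08,0,0,0,-0.9],
    [0,0,-0.08,0,0,0,-0.9]
  ],
  "squeeze": 40
}}

```text
time_s: 13.4
tcp_pos: [0.5694, -0.0363, 0.0734]
eef_rot: [-179.6, 0.2, -90.4]
contact_force: [-0.5, 1.9, -2.2]
gripper_width: 0.0117
```

Run:
```python
from plant import r
from h import *
s=r.get_state();show(s,[.568,-.0375,.073],-65.4);print(s["moment"])
```

```text
13.4 [ 0.5694 -0.0363  0.0734] [-179.64    0.23  -90.37] F [-0.5  1.9 -2.2] w 0.0117
d [1.2 1.4 0.3] rv [-0.007  0.003 -0.436]
[ 0.4982698   0.02397023 -0.14113807]
```

Request:
{"op": "step_arm", "data": {
  "deltas": [
    [0,0,-0.08,0,0,0,-0.9],
    [0,0,-0.08,0,0,0,-0.9],
    [0,0,-0.08,0,0,0,-0.9],
    [0,0,-0.08,0,0,0,-0.9],
    [0,0,-0.04,0,0,0,-0.9],
    [0,0,0,0,0,0,-0.9]
  ]
}}

```text
time_s: 14.0
tcp_pos: [0.5693, -0.0356, 0.0734]
eef_rot: [-179.6, 0.1, -68.8]
contact_force: [0.1, 1.5, -1.0]
gripper_width: 0.0117
```

Run:
```python
from plant import r
from h import *
s=r.get_state();show(s,[.568,-.0375,.073],-65.4);print(s["moment"])
```

```text
14.0 [ 0.5693 -0.0356  0.0734] [-1.7958e+02  1.4000e-01 -6.8790e+01] F [ 0.1  1.5 -1. ] w 0.0117
d [1.3 1.9 0.4] rv [-0.007  0.002 -0.059]
[ 0.11728132 -0.05124856  0.08630979]
```

Request:
{"op": "step_arm", "data": {
  "deltas": [
    [0,0,-0.05,0,0,0,-0.9],
    [0,0,-0.02,0,0,0,-0.9],
    [0,0,0,0,0,0,-0.9]
  ]
}}

```text
time_s: 14.3
tcp_pos: [0.5693, -0.0355, 0.0734]
eef_rot: [-179.6, 0.1, -64.9]
contact_force: [1.2, 2.3, -1.6]
gripper_width: 0.0118
```

Run:
```python
from plant import r
from h import *
import cv2,pickle
s=r.get_state();show(s,[.568,-.0375,.073],-65.4);print(s["moment"])
pickle.dump(r.camera_info("wrist"),open("w6.pkl","wb"))
im=r.capture("wrist");cv2.imwrite("pics/w6.png",im[:,:,::-1])
```

```text
14.3 [ 0.5693 -0.0355  0.0734] [-1.7957e+02  1.2000e-01 -6.4890e+01] F [ 1.2  2.3 -1.6] w 0.0118
d [1.3 2.  0.4] rv [-0.008  0.002  0.009]
[0.27139395 0.01066273 0.01432903]
```

View pics/w6.png

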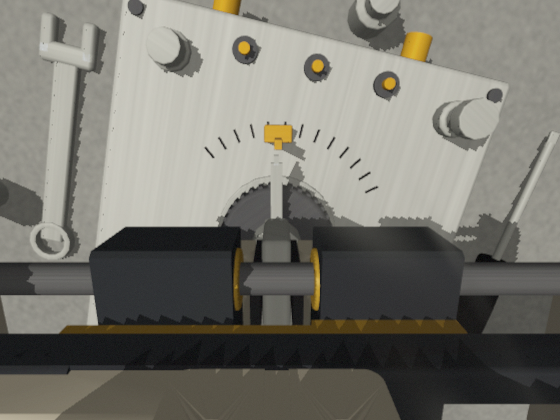

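The pointer at about (276,160) now points at the brass tab at (278,140). I'll zoom in to check.

Run:
```python
import cv2
im=cv2.imread("pics/w6.png")[115:225,240:315]
cv2.imwrite("pics/w6c.png",cv2.resize(im,None,fx=7,fy=5.4,interpolation=cv2.INTER_CUBIC))
```

```text
(no output)
```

View pics/w6c.png

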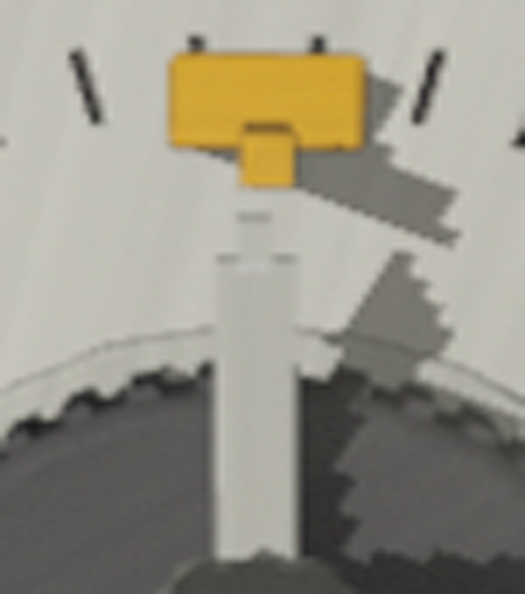

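Request:
{"op": "step_arm", "data": {
  "deltas": [
    [0,0,0,0,0,0,-0.5],
    [0,0,0,0,0,0,-0.1],
    [0,0,0,0,0,0,-0.1],
    [0,0,0,0,0,-10,-0.1],
    [0,0,0,0,0,-20,-0.1],
    [0,0,0,0,0,-30,-0.1],
    [0,0,0,0,0,-30,-0.1],
    [0,0,0,0,0,-20,-0.1],
    [0,0,0,0,0,0,-0.1]
  ]
}}

```text
time_s: 15.25
tcp_pos: [0.5684, -0.0377, 0.1914]
eef_rot: [-179.6, 0.0, -65.1]
contact_force: [-0.2, -0.1, -0.5]
gripper_width: 0.0396
```

Run:
```python
from plant import r
from h import *
import cv2,pickle
s=r.get_state();show(s,[.5278,-.1122,.16],-30)
im=r.capture("wrist");cv2.imwrite("pics/w7.png",im[:,:,::-1])
i=r.camera_info("wrist");pickle.dump(i,open("w7.pkl","wb"))
u,v=proj(i,[.5672,-.0388,.086]);print(u,v);u=int(u);v=int(v)
cv2.imwrite("pics/w7c.png",cv2.resize(im[max(v-90,0):v+60,u-70:u+70],None,fx=4,fy=4,interpolation=cv2.INTER_CUBIC)[:,:,::-1])
```

```text
15.25 [ 0.5684 -0.0377  0.1914] [-179.6     0.    -65.13] F [-0.2 -0.1 -0.5] w 0.0396
d [50.5 68.4 30.9] rv [-0.007 -0.002 -0.613]
275.83139112596155 197.63202389244356
```

View pics/w7c.png

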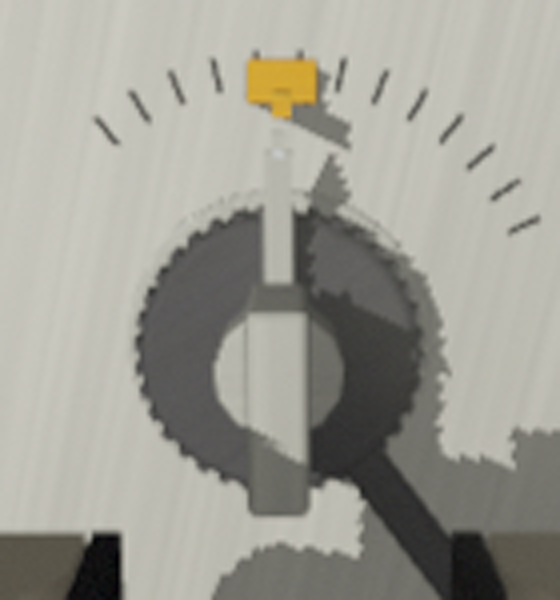

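Request:
{"op": "step_arm", "data": {
  "deltas": [
    [-0.007,0,-0.1,10,14,0,-0.1],
    [0,0,-0.12,10,14,0,-0.1],
    [0,0,-0.12,10,14,0,-0.1],
    [0,0,-0.12,5,10,0,-0.1],
    [0,0,-0.1,0,10,0,-0.1],
    [0,0,0,0,0,0,-0.1]
  ]
}}

```text
time_s: 15.9
tcp_pos: [0.5338, -0.1054, 0.1877]
eef_rot: [179.8, 0.3, -31.9]
contact_force: [-0.3, 0.4, -0.3]
gripper_width: 0.0396
```

Run:
```python
from plant import r
from h import *
s=r.get_state();show(s,[.5278,-.1122,.16],-30)
```

```text
15.9 [ 0.5338 -0.1054  0.1877] [179.81   0.31 -31.86] F [-0.3  0.4 -0.3] w 0.0396
d [-1.3  8.9 27.8] rv [ 0.003  0.006 -0.032]
```

Request:
{"op": "step_arm", "data": {
  "deltas": [
    [0,0,-0.03,-1,6,10,-0.1],
    [0,0,0,0,3,25,-0.1],
    [0,0,0,0,0,25,-0.1],
    [0,0,0,0,0,20,-0.1],
    [0,0,0,0,0,10,-0.1],
    [0,0,0,0,0,0,-0.1]
  ]
}}

```text
time_s: 16.5
tcp_pos: [0.528, -0.1116, 0.0941]
eef_rot: [179.8, 0.3, -31.1]
contact_force: [0.2, 0.6, -0.5]
gripper_width: 0.0394
```

Run:
```python
from plant import r
from h import *
s=r.get_state();show(s,[.5278,-.1122,.057],-30)
```

```text
16.5 [ 0.528  -0.1116  0.0941] [179.8    0.34 -31.14] F [ 0.2  0.6 -0.5] w 0.0394
d [ 0.4  0.5 37.1] rv [ 0.003  0.006 -0.02 ]
```

Request:
{"op": "step_arm", "data": {
  "deltas": [
    [0,0,-0.02,0,0.5,12,-0.1],
    [0,0,0,0,0,15,-0.1],
    [0,0,0,0,0,8,-0.1],
    [0,0,0,0,0,2,-0.1],
    [0,0,0,0,0,0,-0.1]
  ]
}}

```text
time_s: 17.0
tcp_pos: [0.53, -0.1115, 0.0573]
eef_rot: [179.9, 0.1, -29.9]
contact_force: [0.5, -0.3, -0.5]
gripper_width: 0.0392
```

Run:
```python
from plant import r
from h import *
s=r.get_state();show(s,[.5278,-.1122,.057],-30)
```

```text
17.0 [ 0.53   -0.1115  0.0573] [ 1.7992e+02  1.3000e-01 -2.9890e+01] F [ 0.5 -0.3 -0.5] w 0.0392
d [-1.6  1.8  0.3] rv [0.001 0.002 0.002]
```

Request:
{"op": "step_arm", "data": {
  "deltas": [
    [0,0,0,-1.5,1.5,0,-0.45],
    [0,0,0,0,0,0,-0.6],
    [0,0,0,0,0,0,-0.7],
    [0,0,0,0,0,0,-0.8],
    [0,0,0,0,0,0,-0.85]
  ],
  "squeeze": 10
}}

```text
time_s: 17.5
tcp_pos: [0.527, -0.1114, 0.0588]
eef_rot: [180.0, 0.2, -29.9]
contact_force: [0.6, 0.8, -1.0]
gripper_width: 0.0138
```

Request:
{"op": "step_arm", "data": {
  "deltas": [
    [0,0,0,0,0,0,-0.85],
    [0,0,0.04,-4,-0.1,0,-0.85],
    [0,0,0.05,-6,-0.2,0,-0.85],
    [0,0,0.07,-7,-0.3,0,-0.85],
    [0,0,0.07,-7,-0.3,0,-0.85]
  ],
  "squeeze": 40
}}

```text
time_s: 18.0
tcp_pos: [0.5092, -0.0986, 0.0589]
eef_rot: [179.9, -0.0, -43.5]
contact_force: [1.8, -1.3, -2.8]
gripper_width: 0.0127
```

Run:
```python
from plant import r
from h import *
s=r.get_state();show(s);ring(s);print(rv(s,s["eef_rot"][2]))
```

```text
18.0 [ 0.5092 -0.0986  0.0589] [ 1.7994e+02 -2.0000e-02 -4.3510e+01] F [ 1.8 -1.3 -2.8] w 0.0127
ang 226.3 rad 86.3 Ft 2.2 Fr -0.3 yawerr 0.2
[ 0.001 -0.    -0.   ]
```

Request:
{"op": "step_arm", "data": {
  "deltas": [
    [0,0,0.07,-6,-0.3,0,-0.85],
    [0,0,0.07,-6,-0.3,0,-0.85],
    [0,0,0.07,-6,-0.3,0,-0.85]
  ]
}}

```text
time_s: 18.3
tcp_pos: [0.4978, -0.0855, 0.0589]
eef_rot: [179.9, -0.1, -56.1]
contact_force: [1.6, -2.7, -2.3]
gripper_width: 0.013
```

Run:
```python
from plant import r
from h import *
s=r.get_state();show(s);ring(s)
```

```text
18.3 [ 0.4978 -0.0855  0.0589] [ 1.7994e+02 -1.3000e-01 -5.6070e+01] F [ 1.6 -2.7 -2.3] w 0.013
ang 214.7 rad 86.5 Ft 3.1 Fr 0.2 yawerr -0.8
```

Request:
{"op": "step_arm", "data": {
  "deltas": [
    [0,0,0.06,-5,-0.3,0,-0.85],
    [0,0,0.06,-5,-0.3,0,-0.85],
    [0,0,0.06,-5,-0.3,0,-0.85]
  ]
}}

```text
time_s: 18.6
tcp_pos: [0.491, -0.0738, 0.0589]
eef_rot: [179.9, -0.3, -66.8]
contact_force: [2.3, -7.2, -3.9]
gripper_width: 0.0131
```

Run:
```python
from plant import r
from h import *
s=r.get_state();show(s);ring(s)
```

```text
18.6 [ 0.491  -0.0738  0.0589] [179.91  -0.3  -66.83] F [ 2.3 -7.2 -3.9] w 0.0131
ang 205.7 rad 86.5 Ft 7.5 Fr 1.1 yawerr -2.6
```

Request:
{"op": "step_arm", "data": {
  "deltas": [
    [0,0,0.03,-4,-0.1,0,-0.85],
    [0,0,0.03,-4,-0.1,0,-0.85]
  ]
}}

```text
time_s: 18.8
tcp_pos: [0.4884, -0.0682, 0.0589]
eef_rot: [179.9, -0.5, -70.5]
contact_force: [2.5, -9.6, -4.7]
gripper_width: 0.0126
```

Run:
```python
from plant import r
from h import *
s=r.get_state();show(s);ring(s)
```

```text
18.8 [ 0.4884 -0.0682  0.0589] [179.89  -0.47 -70.46] F [ 2.5 -9.6 -4.7] w 0.0126
ang 201.7 rad 86.6 Ft 9.9 Fr 1.3 yawerr -2.1
```

Request:
{"op": "step_arm", "data": {
  "deltas": [
    [0,0,0.03,-4,-0.1,0,-0.85],
    [0,0,0.03,-4,-0.1,0,-0.85]
  ]
}}

```text
time_s: 19.0
tcp_pos: [0.4865, -0.0631, 0.0589]
eef_rot: [179.9, -0.7, -74.0]
contact_force: [3.9, -11.4, -4.4]
gripper_width: 0.0132
```

Run:
```python
from plant import r
from h import *
s=r.get_state();show(s);ring(s)
```

```text
19.0 [ 0.4865 -0.0631  0.0589] [179.88  -0.69 -74.02] F [  3.9 -11.4  -4.4] w 0.0132
ang 198.1 rad 86.7 Ft 12.0 Fr -0.2 yawerr -2.1
```

12 N was felt while the ring was moving, at about 198°. I'll stop here, release and retreat.

Request:
{"op": "step_arm", "data": {
  "deltas": [
    [0,0,0,-0.5,0,0,-0.85],
    [0,0,0,0,0,0,-0.85]
  ]
}}

```text
time_s: 19.2
tcp_pos: [0.4866, -0.0636, 0.0589]
eef_rot: [179.9, -0.8, -74.1]
contact_force: [-0.1, -0.1, -1.8]
gripper_width: 0.0126
```

Run:
```python
from plant import r
from h import *
s=r.get_state();show(s);ring(s)
```

```text
19.2 [ 0.4866 -0.0636  0.0589] [179.88  -0.76 -74.09] F [-0.1 -0.1 -1.8] w 0.0126
ang 198.4 rad 86.7 Ft 0.0 Fr 0.1 yawerr -2.5
```

Request:
{"op": "step_arm", "data": {
  "deltas": [
    [0,0,0,0,0,0,-0.5],
    [0,0,0,0,0,0,-0.1],
    [0,0,0,0,0,0,-0.1],
    [0,0,0,0,0,-10,-0.1],
    [0,0,0,0,0,-20,-0.1],
    [0,0,0,0,0,-30,-0.1],
    [0,0,0,0,0,-30,-0.1],
    [0,0,0,0,0,-30,-0.1],
    [0,0,0,0,0,-30,-0.1],
    [0,0,0,0,0,0,-0.1]
  ]
}}

```text
time_s: 20.2
tcp_pos: [0.4865, -0.0614, 0.2199]
eef_rot: [180.0, -0.8, -74.0]
contact_force: [0.7, -0.6, -0.4]
gripper_width: 0.0393
```

Run:
```python
from plant import r
from h import *
import cv2,pickle
s=r.get_state();show(s,[.545,-.036,.2],-75)
im=r.capture("wrist");cv2.imwrite("pics/w8.png",im[:,:,::-1])
i=r.camera_info("wrist");pickle.dump(i,open("w8.pkl","wb"))
```

```text
20.2 [ 0.4865 -0.0614  0.2199] [180.    -0.81 -73.97] F [ 0.7 -0.6 -0.4] w 0.0393
d [ -8.6 -63.2  19.8] rv [-0.    -0.014  0.018]
```

View pics/w8.png

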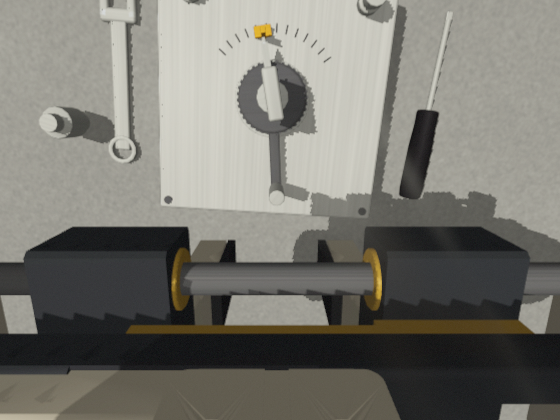

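Everything is in place and the gripper is clear. The last check is pointer (264,40) against tab (263,32), enlarged.

Run:
```python
import cv2
im=cv2.imread("pics/w8.png")[15:75,230:310]
cv2.imwrite("pics/w8c.png",cv2.resize(im,None,fx=9,fy=9,interpolation=cv2.INTER_CUBIC))
```

```text
(no output)
```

View pics/w8c.png

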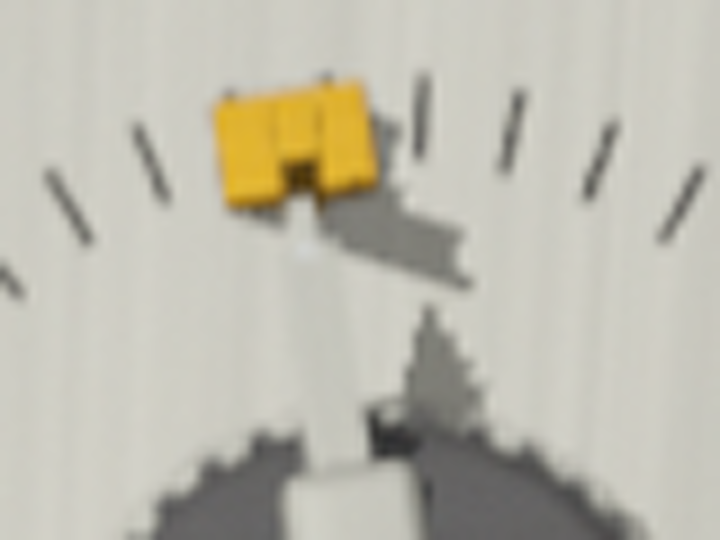

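Run:
```python
from plant import r
print(r.close_job())
```

```text
the job is handed in; nothing more can be done
None
```

The job is done and handed in about 20 s into the 64 s allowed; no verdict was reported.

- **Loosening:** I gripped the post and swung the ring about 95° anticlockwise until I felt the stop. The push peaked at about 31 N against the stop, in the loosening direction.
- **Tuner:** I pinched the bar and turned it about 47° anticlockwise onto the marker. The wrist camera then showed the pointer tip within about 1 mm of the tab's line.
- **Tightening:** I swung the ring back clockwise, reading the push at the post as it moved. It rose from 2–3 N to 7.5, 9.9 and then 12.0 N, at an arm angle of about 198°. The old clamping angle was about 145°. I stopped there, let go and retreated.
- **Last checks:** The final wrist picture showed the pointer still on the tab to about 1 mm, with nothing touching the robot. The spanner, screwdriver and attenuator looked undisturbed. The other bystanders and the marker's exact position were not measured again at the end.

**Disagreements:**
- **Finger tips:** The real finger tips sit about 31 mm behind the stated TCP. My first closing, just above the post, therefore missed and touched nothing; I measured the offset and corrected for it.
- **Axis position:** The turning axis found from the arm's motion differed by about 2–3 mm from the one found by camera.

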